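# Lay the bit case down in its docking tray and seat it

## Robot

A 7-joint arm with a two-finger parallel gripper is mounted at the origin on a cart in front of the work surface, level with it; the furniture and walls round the work are solid. World frame = base frame: x ahead of the robot, y to its left, z up, the work surface at z = 0. Lengths are in m, angles in rad, forces in N, time in s.
With the tool pointing down it reaches from about 0.35 to 0.9 m from the base axis. Payload 19.9 kg.
Tool frame: the origin (TCP) lies between the finger pads; the fingertips stand manip.tip_extent ahead of it and the grasp point (between the pads) lies 11 mm behind it (manip.tip_extent is the distance from the TCP to the fingertips, in m); z points along the fingers, y is the line along which they close (so a half turn about z gives the same grasp; the last joint's range is limited). The gripper opens to 94 mm and grips with 3 to 60 N. Pads are 16 mm wide; open, the fingers measure 119 mm over their backs; the gripper's body (75 mm by 177 mm) begins 78 mm behind the grasp point.
Start: joints at [1.135, 0.417, -0.01, 1.614, 0.005, 1.111, -0.053], TCP at [0.24, -0.577, 0.213] pointing down, gripper open.
Joint ranges: [-2.81, 2.81], [-0.39, 2.02], [-1.27, 1.25], [0.06, 2.57], [-1.19, 4.33], [0.19, 2], [-2.82, 2.82]. Speed limits (rad/s): [1.89, 1.89, 2.39, 2.39, 3.01, 3.01, 3.01].

## Interface

Orientations are given as a unit quaternion [x, y, z, w].
In Python, from rig import manip gives the robot as it stands. Calls block until the motion is done:
- manip.move_pose(position, orientation): joint-space move of the TCP to a pose.
- manip.move_l(position, orientation=None, velocity=0.15, contact_N=None): straight line of the TCP; orientation=None keeps the orientation; velocity is the mean speed in m/s. With contact_N (N) it stops when the force on the tool has changed by that much, and returns True; else False.
- manip.move_j(angles): joint-space move.
- manip.gripper_to(opening, grasp_force=None): opening from 0.0 (shut) to 1.0 (fully open); grasp_force is the grip in N (None keeps the last); returns when the fingers have stopped.
- manip.pause(seconds).
- manip.ik(position, orientation): joint angles nearest the present ones, or None.
- manip.camera(name): name is "scene" or "top" or "wrist"; returns (picture, depth): 400x640x3 uint8, red, green, blue; 400x640 float32, m along the optical axis (not along the pixel's ray), 0 where there is no reading.
- manip.camera_info(name): a dict with "K" (3x3 intrinsics, pixels), "eye" and "rotation" of the camera in the world. Camera axes: x right, y down, z forward; pixel columns grow to the right and rows downward; lengths in m; the calibration is good to about 2 mm. A picture is of the moment at which its call begins: read the wrist's pose just before it. camera_info takes no time and is no camera call; for the wrist camera it gives the pose at the moment of the call.
A pose or a line that the arm cannot do raises manip.Unreachable and nothing moves.
- manip.close_job(): hands the job in; it is judged then, once.
Trained networks look in the newest picture that a camera, given by its name, has taken for a name from the list of things; names that differ only in an ending like _2 or _b are one class to them, and where a whole thing is asked for, a point or a joint stands for the part that bears it (a point fixed in the world has none). Each returns a list of dicts, best first, with "score" (0 to 1); they miss things now and then, are a little off and sometimes report something else, mostly with a low value. They report only what shows in the picture. A call takes as long as a camera call.
- manip.search_frame(camera, query): "at" ([column, row] as shares, 0 to 1, of the picture: columns of its width, rows of its height, amid what is visible of it).
- manip.cut_out(camera, query): "mask" (400x640 bool, what is visible of it) and "at" ([column, row] as shares, 0 to 1, of the picture: columns of its width, rows of its height, amid what is visible of it).
Readings, each from a call of its own:
- manip.get_t(): time.
- manip.get_joint_positions(): joint angles.
- manip.get_joint_vel(): joint speeds.
- manip.get_joint_torque(): joint torques, N m.
- manip.get_tool_pos(): TCP position.
- manip.get_ee_rot(): TCP orientation.
- manip.get_contact_force(): force on the tool from outside, world axes, zero at the start.
- manip.get_wrist_torque(): the same for the moment, N m.
- manip.get_width(): opening from 0.0 (shut) to 1.0 (fully open).
- manip.get_gripper_force(): force on a finger pad.
Only numpy, scipy, OpenCV 4.12 (cv2) and the standard library are available. Lean on these libraries where they do the work, as an engineer would, in place of code of your own. Each camera call takes 0.05 s, during which the arm holds its last target. There are 200 camera calls.

## Task

Tip the red bit case over, away from the tray's open end (push it high up, or it only slides), so that it lies on its back in the tray with its black catch facing up; do not lift it. Then slide it along the tray until its top has pressed the brass pin of the end stop fully in; feel for the stop, and never push or squeeze the case harder than about 20 N. Leave it there, and do not disturb the dropper bottle and the jar behind the tray.

Things in the scene. Friction and masses are not known exactly. Their poses are not given: they have to be found in the camera images.
- dock: Fixed grey tray across the bench, blue rails; 250 long (x), 92 wide. Origin: worktop level, middle of the open near edge; x runs along it to the end stop, y left, z up. Floor 8 mm, rail tops 24 mm above the worktop; rails 76 mm apart inside. The stop block (44 mm high) is clamped so that its pin's face, pin out, is 180 to 205 mm from the near edge: not measured, feel for it.
- red_case: Loose red bit case, solid body x -25..24, y -33..33, z 0..82 mm, about 0.45 kg. Origin: centre of underside. Starts upright on the tray floor, black catch (-x) to the open end. Tips about its rear lower edge, falls beyond 30 degrees; letting the fingertips rise with its face helps. Then lies on its back (+x down), z along the tray's x, underside to the open end, top to the pin.
- case_mid (a point): Centre of the red case's body, 41 mm above its underside along its z; same axes as the case.
- pin (a joint): Brass pin, 24 mm diameter, in the end stop, 24 mm above the tray floor, facing the open end. Value: how far it is pushed in, 0 (out) to 0.004 m (hard stop). No spring: about 6 N (plus 1 to 6 N of the case's sliding friction) moves it and it stays where left; at the hard stop the force climbs steeply.
- flux: Small amber dropper bottle, 33 diameter x 102 mm tall, standing on the worktop behind the tray (farther from the robot); origin: centre of its underside. A bystander.
- jar: Clear jar with white lid, 56 diameter x 70 mm tall, standing on the worktop behind the tray (farther from the robot); origin: centre of its underside. A bystander.

How it is judged:
By the outcome, as a careful person would: the job done as asked, in the order asked, and still so for the second after the job is handed in, with the robot touching nothing.
It also fails if it takes over 69 s, if anything falls off the work surface, if the arm or the gripper's body presses on something with over 40 N, if the wrist force passes 120 N, or if a joint passes its speed limit or range.

## Working session

There is one attempt and no reset: what is moved stays moved. The work goes in short steps, each a Python script; the robot and the scene stay as the last script left them, time stands still between calls to the robot, and variables do not carry over. Pictures are saved under pics/ and viewed, at most 10 in all, crops included, and the job is handed in when it is done.

```bash
mkdir -p pics; ls; cat > h.py <<'E'
import numpy as np, cv2
from rig import manip as m
def cloud(cam,mask=None):
    pic,d=CAM[cam]; I=m.camera_info(cam); K=np.array(I["K"]); R=np.array(I["rotation"]); e=np.array(I["eye"])
    ok=d>0
    if mask is not None: ok&=mask
    r,c=np.nonzero(ok); z=d[ok]
    p=np.c_[(c-K[0,2])/K[0,0]*z,(r-K[1,2])/K[1,1]*z,z]
    return p@R.T+e, pic[ok]
CAM={}
def shot(cam,name=None):
    CAM[cam]=m.camera(cam)
    if name: cv2.imwrite(f"pics/{name}.png",cv2.cvtColor(CAM[cam][0],cv2.COLOR_RGB2BGR))
E
cat > a.py <<'E'
from h import *
np.set_printoptions(precision=4,suppress=True)
print(m.tip_extent,m.get_t(),m.get_tool_pos(),m.get_ee_rot())
for cam in("top","scene"):
    shot(cam,cam)
    I=m.camera_info(cam);print(cam,I["eye"])
    for q in("red_case","dock","pin","flux","jar"):
        for s in m.cut_out(cam,q)[:2]:
            M=np.array(s["mask"]); P,_=cloud(cam,M)
            print(q,round(s["score"],2),np.array(s["at"])*[640,400],M.sum())
            if len(P): print("   ",np.percentile(P,[3,50,97],axis=0).round(4).tolist())
            if q in("red_case","dock") and len(P)>20:
                T=P[abs(P[:,2]-np.percentile(P[:,2],95))<.004] if q=="red_case" else P
                print("   rect",cv2.minAreaRect((T[:,:2]*1000).astype(np.float32)), T[:,2].mean())
a=np.hstack([cv2.imread("pics/top.png"),cv2.imread("pics/scene.png")]);cv2.imwrite("pics/both.png",np.vstack([cv2.imread("pics/top.png"),cv2.imread("pics/scene.png")])[:, :])
E
python3 a.py
```

```text
pics
0.008 0.0 [ 0.2397 -0.5769  0.2128] [ 0.9807  0.1957 -0.0002 -0.0006]
top [0.4324 0.0272 0.9085]Traceback (most recent call last):
  File "a.py", line 9, in <module>
    M=np.array(s["mask"]); P,_=cloud(cam,M)
                               ~~~~~^^^^^^^
  File "h.py", line 9, in cloud
    return p@R.T+e, pic[ok]
           ~^~~~
ValueError: matmul: Input operand 1 has a mismatch in its core dimension 0, with gufunc signature (n?,k),(k,m?)->(n?,m?) (size 4 is different from 3)
```

Rotation is a quaternion.

```bash
sed -i 's/R=np.array(I\["rotation"\])/R=Rot.from_quat(I["rotation"]).as_matrix()/; 1a from scipy.spatial.transform import Rotation as Rot' h.py; python3 a.py
```

```text
0.008 0.1 [ 0.2397 -0.5769  0.2129] [ 0.9807  0.1956 -0.0002 -0.0006]
top [0.4324 0.0272 0.9085]
red_case 0.68 [318.272 247.6  ] 778
    [[0.4262, -0.0122, 0.0713], [0.4557, 0.0098, 0.091], [0.4872, 0.0334, 0.0938]]
   rect ((456.94818115234375, 8.670886993408203), (45.49699020385742, 63.86034393310547), 84.72235870361328) 0.09143163154064875
dock 0.79 [277.504 242.08 ] 3371
    [[0.4184, -0.0332, 0.0058], [0.4645, 0.095, 0.0093], [0.5116, 0.2037, 0.026]]
   rect ((465.00933837890625, 85.48654174804688), (249.37989807128906, 91.74311828613281), 85.1501693725586) 0.012279534006480342
dock 0.53 [319.168 246.   ] 870
    [[0.4262, -0.0142, 0.0678], [0.4575, 0.0098, 0.0908], [0.4882, 0.0356, 0.0937]]
   rect ((457.3726501464844, 10.08122444152832), (56.694942474365234, 67.84195709228516), 89.5479507446289) 0.08773967084425532
pin 0.61 [253.376 238.6  ] 45
    [[0.4617, 0.1419, 0.0221], [0.4701, 0.1446, 0.0403], [0.4796, 0.1517, 0.0458]]
flux 0.56 [319.296 160.32 ] 253
    [[0.6192, -0.0043, 0.0143], [0.6281, 0.0109, 0.0622], [0.6429, 0.0251, 0.0999]]
jar 0.95 [379.328 166.68 ] 655
    [[
[... 488 characters left out ...]
267.6  ] 3069
    [[0.4133, -0.0078, 0.004], [0.4538, 0.1, 0.009], [0.512, 0.2106, 0.0244]]
   rect ((480.13818359375, 85.57826232910156), (250.35438537597656, 122.70179748535156), 85.17163848876953) 0.012466853216405194
dock 0.35 [333.184 194.52 ] 837
    [[0.5951, -0.1249, 0.0043], [0.6104, -0.0921, 0.0442], [0.6409, -0.0814, 0.0708]]
   rect ((620.4222412109375, -107.06312561035156), (54.001495361328125, 55.155208587646484), 6.419466972351074) 0.042663583267908804
flux 0.87 [286.976 203.52 ] 595
    [[0.6202, -0.0024, 0.0035], [0.6291, 0.0183, 0.0461], [0.6495, 0.0277, 0.0944]]
jar 0.71 [334.08 191.92] 854
    [[0.5951, -0.1293, 0.0036], [0.6107, -0.0926, 0.044], [0.644, -0.0814, 0.0708]]
```

View pics/top.png

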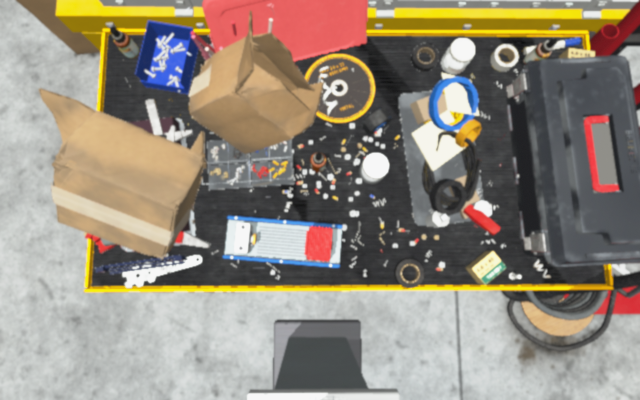

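View pics/scene.png

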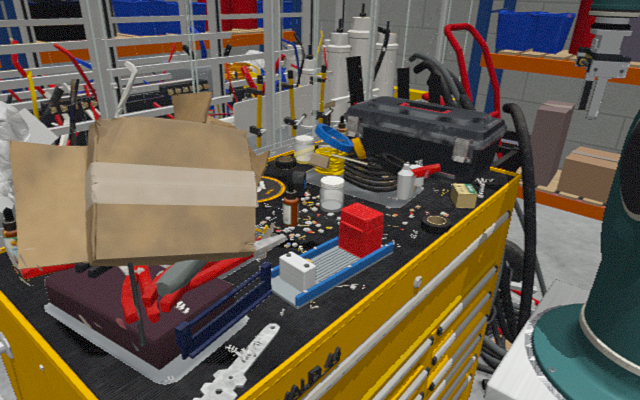

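The top view shows the case at about (318,243), near the tray's open right end (col 342), and the stop at about (238,238) on the left. The scene view agrees: the tray runs along +y, with the bottle and jar behind it. The measured rectangle (249 x 92 mm, case top at 0.091 m) matches the given sizes. Next I tip the case.

```bash
cat >> h.py <<'E'
np.set_printoptions(precision=4,suppress=True)
A=np.radians(85.16); D=np.array([np.cos(A),np.sin(A)]); L=np.array([-D[1],D[0]])
O=np.array([.4650,.0855])-.125*D
def W(u,v,z): return np.r_[O+u*D+v*L,z]     # tray coords -> world (z above worktop)
def U(p): q=np.asarray(p)[:2]-O; return np.r_[q@D,q@L,p[2]]
Q1=[np.cos(A/2),np.sin(A/2),0,0]; B=A-np.pi; Q2=[np.cos(B/2),np.sin(B/2),0,0]
E
cat > b.py <<'E'
from h import *
js=[(m.ik(W(-.05,.0015,.2),q),q) for q in(Q1,Q2)]; print(js)
c=m.get_joint_positions()
q=min((j for j in js if j[0] is not None),key=lambda j:np.abs(np.array(j[0])-c).max())[1]; print(q)
m.gripper_to(.3,10)
m.move_pose(W(-.05,.0015,.2),q)
m.move_l(W(-.03,.0015,.09)); F0=np.array(m.get_contact_force()); print("F0",F0)
h=.075; u0=.0726   # pivot along tray
print(m.move_l(W(u0-.049-.008-.003,.0015,.008+h+.008),velocity=.03,contact_N=8))
for t in np.radians(range(0,50,7)):
    u=u0-.049*np.cos(t)+h*np.sin(t); z=h*np.cos(t)+.049*np.sin(t)
    hit=m.move_l(W(u-.008,.0015,.008+z+.008),velocity=.03,contact_N=12)
    print(round(np.degrees(t)),hit,U(m.get_tool_pos()),np.array(m.get_contact_force())-F0)
    if hit: break
m.pause(.5); shot("top","top2"); shot("scene","scene2"); print(m.get_t())
for cam in("top","scene"):
  for s in m.cut_out(cam,"red_case")[:1]:
    P,_=cloud(cam,np.array(s["mask"])); P=np.c_[(P[:,:2]-O)@D,(P[:,:2]-O)@L,P[:,2]]; print(cam,s["score"],np.percentile(P,[2,50,98],axis=0))
cv2.imwrite("pics/c2.png",cv2.resize(cv2.imread("pics/scene2.png")[150:330,220:460],None,fx=3,fy=3))
E
python3 b.py
```

```text
[(array([ 0.6277,  0.1627, -0.545 ,  2.0131,  0.1005,  0.9913, -0.051 ]), [np.float64(0.7363333165553093), np.float64(0.6766189820945453), 0, 0]), (array([-0.9337,  0.2952,  1.2436,  2.0544, -0.3303,  1.015 , -2.7509]), [np.float64(0.6766189820945453), np.float64(-0.7363333165553093), 0, 0])]
[np.float64(0.7363333165553093), np.float64(0.6766189820945453), 0, 0]
F0 [-0.4857  0.2536 -0.114 ]
False
0 False [0.0157 0.0015 0.091 ] [ 0.1227 -1.797  -1.1027]
7 False [0.0252 0.0015 0.0965] [-0.1791 -0.4728 -0.4315]
14 False [0.0353 0.0015 0.1006] [ 0.3231 -0.9963 -0.3691]
21 False [0.0459 0.0015 0.1036] [ 0.9371 -1.4386 -0.8075]
28 False [0.0567 0.0015 0.1052] [ 0.7108 -0.063   0.1505]
35 False [0.0676 0.0015 0.1055] [ 0.2352 -0.6301  1.6723]
42 False [0.0785 0.0015 0.1045] [-0.2972 -0.515  -0.2962]
49 False [0.0892 0.0015 0.1021] [ 0.5534 -1.1481  0.0525]
10.65
scene 0.76 [[ 0.0702 -0.0341  0.0137]
 [ 0.1291  0.0122  0.0501]
 [ 0.1531  0.032   0.0582]]
```

View pics/c2.png

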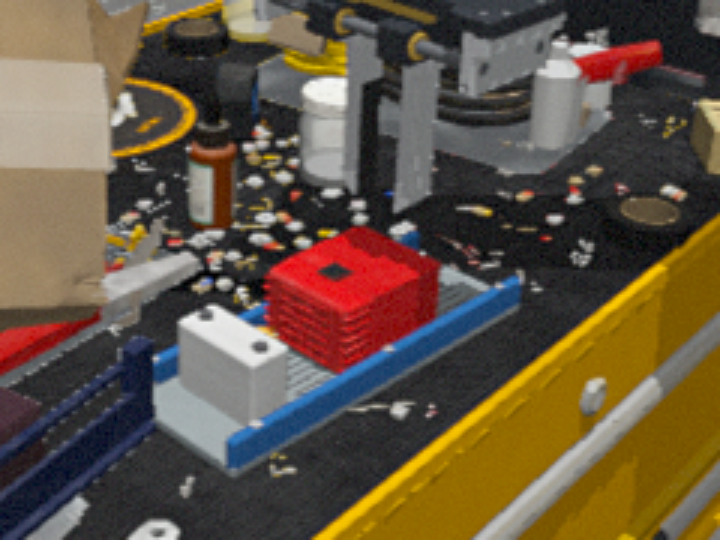

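The case lies on its back with the black catch up (crop pixel 333,270), occupying 0.071 to 0.154 m along the tray with its top at 0.057 m. Next I slide it.

```bash
cat > c.py <<'E'
from h import *
m.move_l(W(.08,.0015,.14)); m.move_l(W(.035,.0015,.13)); m.move_l(W(.035,.0015,.03))
m.pause(.3); F0=np.mean([m.get_contact_force() for _ in range(5)],axis=0)
f=lambda: -(np.mean([m.get_contact_force() for _ in range(3)],axis=0)-F0)[:2]@D
print(m.get_t(),F0)
u=.055; m.move_l(W(u,.0015,.03),velocity=.04,contact_N=6); log=[]
while u<.118 and m.get_t()<50:
    u+=.002 if u<.084 else .001
    F=f()
    hit=m.move_l(W(u,.0015,.03),velocity=.012 if u<.085 else .006,contact_N=max(15.5-max(F,0),1.5))
    log.append((round(U(m.get_tool_pos())[0]*1000,1),round(f(),1)))
    if hit or log[-1][1]>14.5: print("hit"); break
print(log,m.get_t(),np.array(m.get_contact_force())-F0)
E
python3 c.py
```

```text
12.7333 [0.2683 0.624  0.6182]
hit
[(np.float64(57.0), np.float64(0.6)), (np.float64(59.1), np.float64(0.3)), (np.float64(60.9), np.float64(3.4)), (np.float64(63.1), np.float64(3.4)), (np.float64(65.2), np.float64(3.1)), (np.float64(67.2), np.float64(3.2)), (np.float64(69.2), np.float64(2.6)), (np.float64(71.2), np.float64(2.6)), (np.float64(73.1), np.float64(3.3)), (np.float64(75.2), np.float64(2.5)), (np.float64(77.2), np.float64(3.2)), (np.float64(79.2), np.float64(3.4)), (np.float64(81.2), np.float64(2.0)), (np.float64(83.2), np.float64(2.8)), (np.float64(85.1), np.float64(4.0)), (np.float64(86.1), np.float64(4.2)), (np.float64(87.1), np.float64(4.0)), (np.float64(88.1), np.float64(4.7)), (np.float64(89.1), np.float64(4.1)), (np.float64(90.1), np.float64(3.9)), (np.float64(90.8), np.float64(5.5)), (np.float64(91.1), np.float64(10.9)), (np.float64(91.9), np.float64(11.5)), (np.float64(92.9), np.float64(12.0)), (np.float64(93.9), np.float64(12.6)), (np.float64(94.9), np.float64(12.0)), (np.float64(94.7), np.float64(1.6))] 21.9917 [-0.5506 -1.5258 -0.1923]
```

The pin moved from 90.9 to about 95 mm, then the force jumped. I'll press again to confirm this is the hard stop.

```bash
cat > d.py <<'E'
from h import *
f0=U(m.get_tool_pos())[0]
m.move_l(W(.0915,.0015,.03),velocity=.02); m.pause(.3); F0=np.mean([m.get_contact_force() for _ in range(5)],axis=0)
f=lambda: -(np.mean([m.get_contact_force() for _ in range(3)],axis=0)-F0)[:2]@D
u=.0935;m.move_l(W(u,.0015,.03),velocity=.01,contact_N=6); log=[]
while u<.098:
    u+=.0003; F=f()
    hit=m.move_l(W(u,.0015,.03),velocity=.004,contact_N=max(16.5-max(F,0),1.5))
    log.append((float(round(U(m.get_tool_pos())[0]*1000,2)),float(round(f(),1)),hit))
    if hit or log[-1][1]>15.5: break
print(f0,log,m.get_t())
m.move_l(W(.06,.0015,.03),velocity=.05); m.move_l(W(.04,.0015,.2)); m.pause(.3)
for cam in("top","scene"):
  shot(cam,cam+"3")
  for q in("red_case","flux","jar"):
   for s in m.cut_out(cam,q)[:1]:
    P,_=cloud(cam,np.array(s["mask"]))
    if q=="red_case":P=np.c_[(P[:,:2]-O)@D,(P[:,:2]-O)@L,P[:,2]]
    print(cam,q,np.percentile(P,[3,50,97],axis=0).tolist())
cv2.imwrite("pics/c3.png",cv2.resize(cv2.imread("pics/scene3.png")[150:330,220:460],None,fx=3,fy=3)); print(m.get_t())
E
python3 d.py
```

```text
0.09468795412188498 [(93.83, 0.1, False), (94.1, -0.5, False), (94.43, 0.0, False), (94.63, 0.2, False), (94.7, 3.4, False), (94.75, 5.4, False), (94.79, 7.2, False), (94.8, 8.9, False), (94.8, 10.8, False), (94.83, 12.8, False), (94.84, 14.9, False), (94.84, 16.5, False)] 25.9333
top red_case [[0.1557264282935817, -0.028680935303324002, 0.05380378922517113], [0.1715582646403621, 0.0037668104440017093, 0.05679763353633105], [0.1841002930836865, 0.029968011001921223, 0.06041506292355676]]
top flux [[0.6192635754560825, -0.004362430952264698, 0.02146889384015878], [0.6282605030720747, 0.010723169616027102, 0.06240811881977426], [0.6433128793064191, 0.025076486451712197, 0.10029857459076928]]
top jar [[0.5917504554649251, -0.1314155256752063, 0.06759502873282683], [0.634241001928086, -0.10664516386933764, 0.07052279237724235], [0.6449237947049616, -0.0715754960143219, 0.21342545504425592]]
scene red_case [[0.10745199479404938, -0.029696193586546203, 0.019828484281723686], [0.15442536049234998, 0.02021211309992581, 0.05494699332461589], [0.18711554356944168, 0.03229130951509186, 0.05781258715162272]]
scene flux [[0.6203986667561302, 0.0029895443928667654, 0.004477211163477949], [0.6288427126582251, 0.019110613513684094, 0.04668239467407992], [0.643368167439546, 0.028111675596383105, 0.09484682900256276]]
scene jar [[0.5952264502332447, -0.12710467351474922, 0.0036899430562697872], [0.6099186356723818, -0.09276597649499452, 0.044103803409318326], [0.6414864506608796, -0.08177985243107519, 0.07080042120526547]]
28.8167
```

View pics/c3.png

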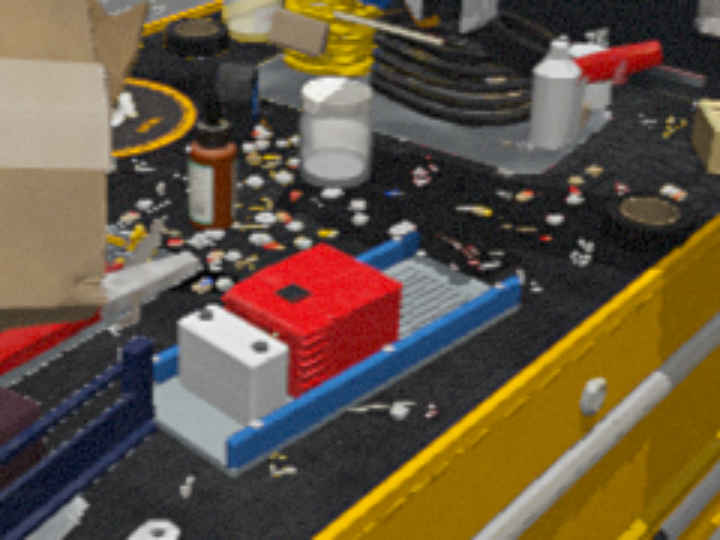

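The case lies on its back against the stop, catch up at crop pixel (293,293), with the bottle and jar unmoved. The force rose to 16.5 N, past the 12 N that moves the pin, with almost no advance, so the pin is at its hard stop.

```bash
python3 -c "
from rig import manip as m
print(m.close_job())"
```

```text
the job is handed in; nothing more can be done
None
```

The job is handed in: the red case lies on its back with its catch up, the pin is pressed to its hard stop (peak push reading about 16.5 N), and the bottle and jar have not moved.

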